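Prime the drip stand with the toppled flask

ROBOT

A 6-joint arm with a two-finger parallel gripper is mounted at the origin on the work surface. World frame = base frame: x ahead of the robot, y to its left, z up, the work surface at z = 0. Lengths are in m, angles in rad, forces in N, time in s.
With the tool pointing down it reaches from about 0.35 to 0.775 m from the base axis. Payload 5.5 kg.
Tool frame: the origin (TCP) lies between the finger pads; the fingertips stand 19 mm ahead of it and the grasp point (between the pads) is the TCP; z points along the fingers, y is the line along which they close (so a half turn about z gives the same grasp; the last joint's range is limited). The gripper opens to 85 mm and grips with 20 to 120 N. Pads are 22 mm wide; open, the fingers measure 114 mm over their backs; the gripper's body (76 mm by 85 mm) begins 54 mm behind the grasp point. The pads swing forward as they close: fully open they stand 13 mm farther back than shut.
Start: joints at [-1.296, 0.313, 0.046, 1.304, 0, 1.431], TCP at [0.232, -0.526, 0.25] pointing down, gripper open.
Joint ranges: [-2.76, 2.76], [-0.86, 1.69], [-1.03, 1.26], [-2.2, 2.34], [-1.47, 1.5], [-3.14, 3.14]. Speed limits (rad/s): [2.57, 2.57, 3.14, 3.14, 3.14, 3.14].

INTERFACE

Orientations are given as a unit quaternion [w, x, y, z].
In Python, from workcell import env gives the robot as it stands.
- The arm moves only by the tool carry_out, never from a script. Its argument "increments" is a list that holds one entry, the list of rows, each a list of 6 numbers: the shift along the tool's x, y, z each as a share of 50 cm, from -1 to 1, then the turn, a rotation vector about the tool's x, y, z each as a share of 2 pi rad, from -1 to 1. In form: [[[x, y, z, ax, ay, az], ...]]. A call has 1 to 5 rows; each row is the pose to reach, as a shift and turn from the pose commanded when the call began, along the tool's axes at that moment, turning the shorter way round; what a row does not reach only later rows make up. A row lasts 1/8 s, in which the tool goes at most 62.5 mm and 10.7 degrees, less where a joint would pass 70% of its speed; a pose out of reach is approached as far as the arm can. A call with a number of a shift or a turn outside -1 to 1 is refused whole. A call with a gripper value outside its range is refused whole. "jaw" is the closure, from 0 (fully open) to 1 (shut), set as the call begins (left out, the last holds). The fingers move at their own pace and stop on an object; "squeeze" is the grip in N (left out, the last holds). Time passes only in rows, so rows that repeat a pose let the fingers close. It gives the time, the measured TCP pose, the force, the opening and the grip force at its end, in the units of the state.
- env.get_state(): the state, without advancing time (a new reading comes with each control period).
- env.read_camera(name): name is "scene" or "top" or "wrist"; returns a dict with "frame" (384x512x3 uint8, blue, green, red), "z_map" (384x512 float32, m along the optical axis (not along the pixel's ray), 0 where there is no reading), "intrinsics" (3x3 intrinsics, pixels), "k1" (the pictures are not rectified: a ray, as slopes to the right and down, at radius r is drawn at 1 + k1 r^2 times it, then the intrinsics apply), "R" (3x3) and "t" (3): a world point X has camera coordinates R X + t; the wrist camera has in their place "T_tool_cam" (4x4, takes a point from camera to tool coordinates, whose origin is the TCP and whose axes are the flange's). Camera axes: x right, y down, z forward; pixel columns grow to the right and rows downward; lengths in m; the calibration is good to about 2 mm. A picture is of the moment at which its call begins: read the wrist's pose just before it.
- env.hand_in(): hands the job in; it is judged then, once.
Trained networks look in the newest picture that a camera, given by its name, has taken for a name from the list of things; names that differ only in an ending like _2 or _b are one class to them, and where a whole thing is asked for, a point or a joint stands for the part that bears it (a point fixed in the world has none). Each returns a list of dicts, best first, with "score" (0 to 1); they miss things now and then, are a little off and sometimes report something else, mostly with a low value. They report only what shows in the picture. A call takes as long as a camera call. They do not tell look-alikes from the thing itself.
- env.find_in(camera, name): "position" ([x, y, z] in m, in world coordinates, good to about 4 mm: the middle of the surface that is visible of it).
The state is a dict: "clock": time; "joint_pos": joint angles; "qvel": joint speeds; "tau": joint torques, N m; "tcp_pos": TCP position; "orientation": TCP orientation; "wrist_force": force on the tool from outside, world axes, zero at the start; "ft_torque": the same for the moment, N m; "finger_gap": finger opening in m; "grip_force": force on a finger pad.
Only numpy, scipy, OpenCV 4.12 (cv2) and the standard library are available. Lean on these libraries where they do the work, as an engineer would, in place of code of your own. Each camera call takes 0.05 s, during which the arm holds its last target. There are 200 camera calls.

TASK

The round amber drip flask has toppled over on the gem-cutting bench. Set it upright, stopper up and foot down, into the sprung ring of the small two-rod drip stand, push it down by the flask itself until the ring is at the bottom of its travel, and finish while still holding it pressed down, upright, without the robot touching the stand. Leave the other things on the bench where they are.

Things in the scene. Friction and masses are not known exactly. Their poses are not given: they have to be found in the camera images.
- flask: rigid amber glass flask with a heavy brass foot, 125 mm tall, about 0.2 kg, toppled at the start. Origin: centre of the foot's underside; z runs from foot up through stopper. Foot disc 40 mm across, 10 thick; bulb 66 across centred at 38 mm; neck 20 across from 70 to 97 mm; ball stopper 30 across centred at 110 mm. It may be gripped by stopper, neck or bulb
- flask_stopper (a point): centre of the ball stopper (30 mm across, fixed to the flask), 110 mm above the foot; about 60 mm above the bench while the flask is toppled. Pinched by the ball, the flask keeps its angle in the grip: it does not swing free, but may sag some degrees, more under a light grip
- flask_bulb (a point): centre of the flask's bulb (66 mm across), 38 mm above the foot. Toppled, the flask rests on the bulb and the foot's edge with its z axis pointing 22 degrees above level (so it must turn by 68 degrees to be upright), and it rolls easily. On its foot it stands alone
- stand: drip stand fixed to the bench: dark steel base 120 by 150 by 12 mm, origin under its centre, z up; two steel guide rods on its own y axis, 52 mm either side of centre, tops 136 mm above the bench; a small brass valve on the base reaches 46 mm. An aluminium ring slides on the rods on springs
- ring_seat (a point): centre of the ring's hole at its top face, 105 mm above the bench when up; moves with the ring. Hole 52 mm across, ring 68 across, 12 high, a 23 mm bush on each rod. The foot passes through the hole and the bulb rests on its edge: foot about 18 mm below the ring's top, stopper centre about 92 mm above it
- ring (a joint): how far the ring is pressed down, m: 0 up, 0.018 at the bottom stop. The spring pushes up with about 4.5 N at the top and 12.6 N at the bottom (450 N/m), so the flask's weight alone does not press it
- jar: bystander: small clear jar with steel lid, 48 mm across, 60 mm tall, upright, origin under its centre
- oil_bottle: bystander: white bottle, 56 mm across, 140 mm tall, upright, origin under its centre
- screwdriver: bystander: blue-handled screwdriver 170 mm long, lying
- knife: bystander: red craft knife, 180 mm long with its blade, lying
- dop: bystander: small brass dop, 22 mm across, 34 mm tall, standing
- tool_cup: bystander: white cup, 72 mm across, 90 mm tall, with thin tools standing in it to 175 mm
There are look-alikes about, which are no part of the job. Leave any green look-alike of the flask alone.

How it is judged:
On the way:
1. the flask is brought upright, within 17 degrees, before the ring is pressed (angle between flask's own z axis and vertical below 0.3 rad and value of joint ring below 0.009 m), for 0.1 s.
At the end, for the whole second after the job is handed in: Through the last second the robot holds the flask (over 3 N) pressed into the ring: ring at least 14.5 mm down of 18, bulb on the ring (over 5 N) within 6 mm of its centre, flask upright, stopper up, within 12.6 degrees, slower than 20 mm/s, robot not touching the stand (value of joint ring above 0.0145 m and angle between flask's own z axis and vertical below 0.22 rad and horizontal distance between flask_bulb and ring_seat below 0.006 m and z of flask_bulb in the frame of ring_seat between 0.012 and 0.027 m and contact force between flask and stand above 5 N and contact force between any of the fingers, the arm and flask above 3 N and contact force between each of the fingers, the arm and stand below 0.5 N and linear speed of flask below 0.02 m/s); the arm keeps its last pose, push and grip.
It fails at once if a bystander is moved by more than 40 mm (distance of any of jar, oil_bottle, screwdriver, knife, dop, tool_cup from where it was at the start of the episode above 0.04 m).
It also fails if it takes over 51 s, if anything falls off the work surface, if the arm or the gripper's body presses on something with over 40 N, if the wrist force passes 120 N, or if a joint passes its speed limit or range.

## Working session

There is one attempt and no reset: what is moved stays moved. The work goes in short steps, Python scripts to look and compute and a tool call to move; the robot and the scene stay as the last step left them, time stands still between calls to the robot, and variables do not carry over. Pictures are saved under pics/ and viewed, at most 10 in all, crops included, and the job is handed in when it is done.

Besides the shell and the picture viewer there is one more tool, called after "Emit:" by a JSON object that holds its "fn" and its "kwargs". carry_out: Moves the arm, as the interface text tells. Its arguments: {"type":"object","properties":{"increments":{"type":"array","items":{"type":"array","items":{"type":"array","items":{"type":"number","minimum":-1,"maximum":1}}}},"jaw":{"type":"number"},"squeeze":{"type":"number"}},"required":["increments"]}

```bash
mkdir -p pics; ls
cat > h.py <<'E'
import numpy as np, cv2
from workcell import env
def deproj(c,u,v,z):
    K=c["intrinsics"];k=c["k1"]
    x=(u-K[0,2])/K[0,0];y=(v-K[1,2])/K[1,1]
    a,b=x,y
    for _ in range(20):
        s=1+k*(a*a+b*b);a,b=x/s,y/s
    p=np.stack([a*z,b*z,z+0*a],-1)
    return (p-c["t"])@c["R"]
def cloud(c):
    v,u=np.mgrid[0:384,0:512].astype(float)
    return deproj(c,u,v,c["z_map"].astype(float))
E
python3 - <<'E'
from h import *
for n in("scene","top"):
    c=env.read_camera(n);cv2.imwrite(f"pics/{n}0.png",c["frame"]);np.savez(f"{n}0.npz",**{k:v for k,v in c.items()})
    for o in("flask","flask_stopper","flask_bulb","stand","ring_seat","jar","oil_bottle","screwdriver","knife","dop","tool_cup"):
        print(n,o,[(np.round(d["position"],3).tolist(),round(d["score"],2)) for d in env.find_in(n,o)][:4])
s=env.get_state();print(s)
E
```

```text
pics
scene flask [([0.514, -0.207, 0.058], 0.73), ([0.367, -0.211, 0.054], 0.69)]
scene flask_stopper [([0.512, -0.208, 0.06], 0.72), ([0.369, -0.211, 0.053], 0.72)]
scene flask_bulb [([0.368, -0.208, 0.06], 0.84), ([0.514, -0.208, 0.056], 0.83)]
scene stand [([0.527, 0.158, 0.008], 0.57)]
scene ring_seat [([0.516, 0.162, 0.107], 0.74)]
scene jar [([0.398, -0.025, 0.055], 0.51)]
scene oil_bottle [([0.402, 0.488, 0.076], 0.74)]
scene screwdriver [([0.791, 0.12, 0.02], 0.66)]
scene knife [([0.42, -0.512, 0.014], 0.73)]
scene dop []
scene tool_cup [([0.628, 0.461, 0.065], 0.64), ([0.392, -0.024, 0.053], 0.43), ([0.512, -0.21, 0.058], 0.29)]
top flask [([0.348, -0.204, 0.061], 0.82), ([0.504, -0.198, 0.058], 0.68)]
top flask_stopper [([0.503, -0.195, 0.056], 0.97), ([0.352, -0.208, 0.061], 0.96)]
top flask_bulb [([0.35, -0.207, 0.058], 0.65), ([0.501, -0.196, 0.061], 0.64)]
top stand [([0.511, 0.164, 0.01], 0.7)]
top ring_seat [([0.514, 0.162, 0.105], 0.68)]
top jar [([0.384, -0.019, 0.057], 0.75)]
top oil_bottle [([0.392, 0.489, 0.093], 0.92)]
top screwdriver [([0.778, 0.116, 0.025], 0.77)]
top knife [([0.413, -0.505, 0.01], 0.68)]
top dop []
top tool_cup [([0.62, 0.469, 0.065], 0.94)]
{'clock': 1.2, 'joint_pos': array([-1.29558768e+00,  3.13184322e-01,  4.60821209e-02,  1.30360886e+00,
        6.50259304e-06,  1.43121128e+00]), 'qvel': array([ 0.00102682, -0.00048124, -0.00055809, -0.00100466,  0.00114661,
       -0.00047338]), 'tau': array([ 6.30440195e-05, -4.80476296e+01,  2.98813766e+01,  3.59226651e-04,
       -1.51740783e-04,  2.66983449e-06]), 'tcp_pos': array([ 0.23173375, -0.52626541,  0.25032478]), 'orientation': array([4.23157326e-05, 9.78570253e-01, 2.05913230e-01, 6.13269879e-06]), 'wrist_force': array([-0.1721023 ,  0.0446305 , -0.23907895]), 'ft_torque': array([ 0.0190559 ,  0.02027184, -0.0435443 ]), 'grip_force': 0.0, 'finger_gap': 0.08553310296380642}
```

View pics/top0.png

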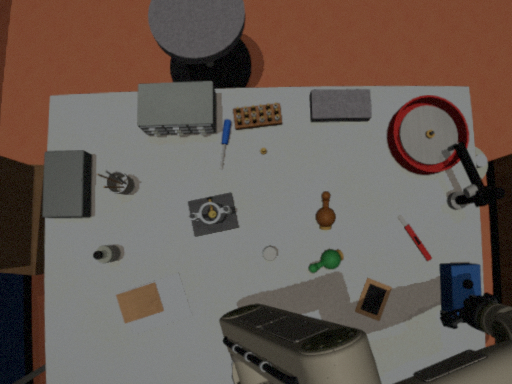

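View pics/scene0.png

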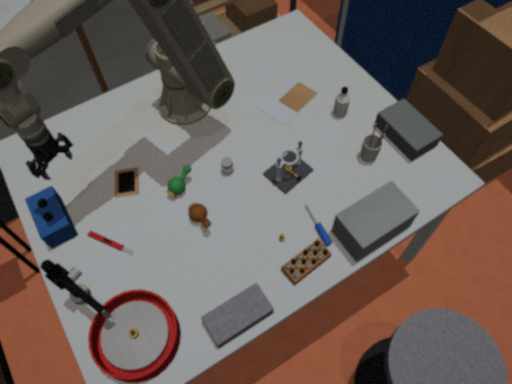

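The top view shows the toppled amber flask with its bulb at (325,215), stopper at (326,196) and foot at (325,226). It points toward +x. The green look-alike is at (330,259) and the stand's ring at (211,212). Next I'll measure the flask and ring precisely.

Run:
```python
from h import *
from scipy.optimize import least_squares
for n in("top","scene"):
    c=dict(np.load(n+"0.npz"));P=cloud(c);hsv=cv2.cvtColor(c["frame"],cv2.COLOR_BGR2HSV)
    am=(hsv[...,0]>4)&(hsv[...,0]<24)&(hsv[...,1]>120)&(c["z_map"]>0)
    m=am&(P[...,2]>.012)&(P[...,2]<.12)&(abs(P[...,1]+.2)<.07)&(P[...,0]>.42)&(P[...,0]<.62)
    q=P[m];print(n,len(q),q.min(0).round(3),q.max(0).round(3))
    # fit: revolve profile, surface dist
    c22,s22=np.cos(np.radians(22)),np.sin(np.radians(22))
    def parts(p):
        yaw=p[2];a=np.array([np.cos(yaw)*c22,np.sin(yaw)*c22,s22]);b=np.array([p[0],p[1],.033]);return b,a
    def f(p):
        b,a=parts(p);d=q-b;s=d@a;r=np.linalg.norm(d-np.outer(s,a),axis=1)
        db=np.hypot(s,r)-.033;ds=np.hypot(s-.072,r)-.015;dn=np.where((s>.03)&(s<.06),r-.01,9)
        df=np.hypot(np.maximum(r-.02,0),np.maximum(abs(s+.033)-.005,0))
        D=np.stack([db,ds,dn,df]);return D[abs(D).argmin(0),np.arange(len(q))]
    r=least_squares(f,[.5,-.2,0],loss="soft_l1",f_scale=.002)
    b,a=parts(r.x);print(n,"bulb",b.round(4),"yaw",r.x[2].round(3),"stopper",(b+.072*a).round(4),"rms",np.sqrt((r.fun**2).mean()).round(4))
    # ring
    m=(abs(P[...,2]-.105)<.004)&(np.hypot(P[...,0]-.514,P[...,1]-.162)<.09);q2=P[m]
    rr=lambda p:np.hypot(q2[:,0]-p[0],q2[:,1]-p[1])
    core=q2[np.hypot(q2[:,0]-.514,q2[:,1]-.162)<.037]
    g=least_squares(lambda p:np.maximum(abs(np.hypot(core[:,0]-p[0],core[:,1]-p[1])-.030)-.004,0)+0.05*(np.hypot(core[:,0]-p[0],core[:,1]-p[1])-.03),[.514,.162])
    print(n,"ring",g.x.round(4),len(core),core.mean(0).round(4), "z med",np.median(core[:,2]).round(4))
    m=(abs(P[...,2]-.136)<.006)&(np.hypot(P[...,0]-.514,P[...,1]-.162)<.09);q3=P[m];
    for s in(1,-1):
        w=q3[s*(q3[:,1]-.162)>0];print("rod",w.mean(0).round(4),len(w))
    m=(abs(P[...,2]-.012)<.003)&(np.hypot(P[...,0]-.514,P[...,1]-.162)<.11)&(c["frame"].max(-1)<110);w=P[m]
    print("base",cv2.minAreaRect((w[:,:2]*1000).astype(np.float32)))
```

```text
top 388 [ 0.455 -0.232  0.031] [ 0.569 -0.174  0.08 ]
top bulb [ 0.4922 -0.2052  0.033 ] yaw 0.027 stopper [ 0.559  -0.2035  0.06  ] rms 0.0023
top ring [0.5107 0.1616] 144 [0.5104 0.1619 0.1058] z med 0.1059
rod [0.5005 0.2115 0.1371] 18
rod [0.5203 0.112  0.1374] 20
base ((509.7357482910156, 161.83053588867188), (121.72551727294922, 147.08926391601562), 10.867643356323242)
scene 277 [ 0.459 -0.232  0.036] [ 0.576 -0.178  0.077]
scene bulb [ 0.4952 -0.2011  0.033 ] yaw 0.009 stopper [ 0.562  -0.2005  0.06  ] rms 0.0025
scene ring [0.516  0.1633] 98 [0.5148 0.1625 0.1043] z med 0.1042
rod [0.5043 0.2174 0.1341] 14
rod [0.525  0.1137 0.1352] 15
base ((515.8672485351562, 164.49127197265625), (120.0940170288086, 149.17222595214844), 10.767998695373535)
```

```bash
cat >> h.py <<'E'
from scipy.spatial.transform import Rotation as Ro
def pose():
    s=env.get_state();w,x,y,z=s["orientation"];return np.array(s["tcp_pos"]),Ro.from_quat([x,y,z,w]),s
def toolR(yaw,tilt):
    "tool x yawed in world, tilt (rad) forward of straight down, about tool y"
    x=[np.cos(yaw),np.sin(yaw),0];z=[0,0,-1]
    return Ro.from_matrix(np.c_[x,np.cross(z,x),z])*Ro.from_euler("y",tilt)
def inc(goal,R):
    p,R0,s=pose();d=R0.inv().apply(np.array(goal)-p)/.5;r=(R0.inv()*R).as_rotvec()/(2*np.pi)
    print("inc",np.r_[d,r].round(4).tolist(),"deg",np.round(np.linalg.norm(r)*360,1),"mm",np.round(np.linalg.norm(d)*500,1))
E
python3 - <<'E'
from h import *
R=toolR(.018,-np.radians(15));print(R.as_matrix().round(2))
g=np.array([.5605,-.202,.06]);inc(g-R.as_matrix()[:,2]*.11,R)
E
```

```text
[[ 0.97  0.02 -0.26]
 [ 0.02 -1.   -0.  ]
 [-0.26  0.   -0.97]]
inc [0.9156, -0.3066, 0.1681, 0.0083, -0.0411, 0.0628] deg 27.2 mm 490.1
```

Emit:
{"fn": "carry_out", "kwargs": {"increments": [[[0.9156, -0.3066, 0.1681, 0.0083, -0.0411, 0.0628], [0.9156, -0.3066, 0.1681, 0.0083, -0.0411, 0.0628], [0.9156, -0.3066, 0.1681, 0.0083, -0.0411, 0.0628], [0.9156, -0.3066, 0.1681, 0.0083, -0.0411, 0.0628], [0.9156, -0.3066, 0.1681, 0.0083, -0.0411, 0.0628]]], "jaw": 0.2}}

```text
clock: 1.82
tcp_pos: [0.451, -0.3273, 0.1985]
orientation: [0.001, 0.991, 0.009, -0.13]
wrist_force: [-0.6, -0.6, -0.6]
finger_gap: 0.0681
grip_force: 0.0
```

Run:
```python
from h import *
R=toolR(.018,-np.radians(15))
g=np.array([.5605,-.202,.06]);inc(g-R.as_matrix()[:,2]*.11,R);s=pose()[2];print(s["tcp_pos"],s["clock"],s["qvel"].round(2),s["finger_gap"])
```

```text
inc [0.2876, -0.2466, -0.0103, 0.0, -0.0, 0.0] deg 0.0 mm 189.5
[ 0.45100019 -0.32732245  0.19846328] 1.825 [0.81 0.29 0.24 0.08 0.16 0.8 ] 0.06809199374010057
```

Emit:
{"fn": "carry_out", "kwargs": {"increments": [[[0.27, -0.232, -0.01, 0, 0, 0], [0.27, -0.232, -0.01, 0, 0, 0], [0.27, -0.232, -0.01, 0, 0, 0], [0.27, -0.232, -0.01, 0, 0, 0]]]}}

```text
clock: 2.33
tcp_pos: [0.5809, -0.2072, 0.1671]
orientation: [0.001, 0.991, 0.012, -0.131]
wrist_force: [0.1, 0.2, -0.1]
finger_gap: 0.0685
grip_force: 0.0
```

Run:
```python
from h import *
R=toolR(.018,-np.radians(15))
g=np.array([.5605,-.202,.06]);p,R0,s=pose();inc(g-R.as_matrix()[:,2]*.11,R);print(s["tcp_pos"],s["clock"],s["qvel"].round(2),s["joint_pos"].round(2))
c=env.read_camera("wrist");cv2.imwrite("pics/w1.png",c["frame"])
print([(d["position"],d["score"]) for d in env.find_in("wrist","flask_stopper")],[(d["position"],d["score"]) for d in env.find_in("wrist","flask_bulb")])
T=c["T_tool_cam"];M=np.eye(4);M[:3,:3]=R0.as_matrix();M[:3,3]=p;W=np.linalg.inv(M@T);c["R"],c["t"]=W[:3,:3],W[:3,3]
P=cloud(c);hsv=cv2.cvtColor(c["frame"],cv2.COLOR_BGR2HSV)
m=(hsv[...,0]>4)&(hsv[...,0]<24)&(hsv[...,1]>120)&(c["z_map"]>0)&(P[...,2]>.02)&(np.linalg.norm(P-g,axis=-1)<.018+.004)
q=P[m];print(len(q),q.min(0),q.max(0))
from scipy.optimize import least_squares
r=least_squares(lambda x:np.linalg.norm(q-x,axis=1)-.015,g,loss="soft_l1",f_scale=.001);print("stopper",r.x.round(4),np.abs(r.fun).mean())
```

```text
inc [0.0163, -0.011, -0.0025, 0.0, 0.0002, 0.0009] deg 0.3 mm 9.9
[ 0.58091533 -0.20719389  0.16714747] 2.325 [-0.06 -0.03 -0.03  0.01 -0.03 -0.02] [-0.42  0.64  0.32  1.49 -0.11  2.71]
[([0.3743, -0.2131, 0.0512], 0.92), ([0.5155, -0.2017, 0.0589], 0.71)] [([0.5154, -0.2015, 0.0622], 0.66), ([0.3767, -0.2123, 0.0533], 0.66)]
1098 [ 0.53974559 -0.21756106  0.05621544] [ 0.57752758 -0.18923163  0.07674296]
stopper [ 0.5617 -0.203   0.061 ] 0.0007498907581227701
```

Emit:
{"fn": "carry_out", "kwargs": {"increments": [[[0, 0, 0, 0, 0, -0.125], [0, 0, 0, 0, 0, -0.125], [0, 0, 0, 0, 0, -0.125], [0, 0, 0, 0, 0, -0.125], [0, 0, 0, 0, 0, -0.125]]]}}

```text
clock: 3.1
tcp_pos: [0.578, -0.212, 0.1697]
orientation: [-0.049, 0.913, 0.386, -0.121]
wrist_force: [-0.8, -0.5, 0.1]
finger_gap: 0.0682
grip_force: 0.0
```

Emit:
{"fn": "carry_out", "kwargs": {"increments": [[[0, 0, 0, 0, 0, -0.125], [0, 0, 0, 0, 0, -0.125], [0, 0, 0, 0, 0, -0.125], [0, 0, 0, 0, 0, -0.125], [0, 0, 0, 0, 0, -0.125]]]}}

```text
clock: 3.72
tcp_pos: [0.5785, -0.2113, 0.1693]
orientation: [-0.091, 0.696, 0.706, -0.093]
wrist_force: [-0.8, 0.4, 0.1]
finger_gap: 0.0686
grip_force: 0.0
```

Emit:
{"fn": "carry_out", "kwargs": {"increments": [[[0, 0, 0, 0, 0, -0.125], [0, 0, 0, 0, 0, -0.125], [0, 0, 0, 0, 0, -0.125], [0, 0, 0, 0, 0, -0.125], [0, 0, 0, 0, 0, -0.125]]]}}

```text
clock: 4.35
tcp_pos: [0.5787, -0.2109, 0.1692]
orientation: [-0.12, 0.373, 0.919, -0.051]
wrist_force: [-0.5, -0.5, 1.0]
finger_gap: 0.0683
grip_force: 0.0
```

Emit:
{"fn": "carry_out", "kwargs": {"increments": [[[0, 0, 0, 0, 0, -0.125], [0, 0, 0, 0, 0, -0.125], [0, 0, 0, 0, 0, -0.125], [0, 0, 0, 0, 0, -0.125], [0, 0, 0, 0, 0, -0.125]]]}}

```text
clock: 4.97
tcp_pos: [0.5788, -0.2107, 0.1691]
orientation: [-0.13, -0.007, 0.991, -0.001]
wrist_force: [-0.6, 0.7, -0.4]
finger_gap: 0.0682
grip_force: 0.0
```

Run:
```python
from h import *
R=toolR(.018+np.pi,np.radians(15))
g=np.array([.5615,-.2028,.061]);p,R0,s=pose();inc(g-R.as_matrix()[:,2]*.06,R);inc(g,R);print(s["tcp_pos"],s["clock"],s["qvel"].round(2),s["joint_pos"].round(2))
```

```text
inc [-0.0227, 0.0165, 0.0977, 0.0, 0.0, -0.0007] deg 0.2 mm 50.8
inc [-0.0226, 0.0165, 0.2177, 0.0, 0.0, -0.0007] deg 0.2 mm 109.7
[ 0.5788197  -0.21069036  0.16905789] 4.975 [-0.    0.    0.   -0.   -0.   -0.25] [-0.43  0.63  0.32  1.49 -0.11 -0.43]
```

Emit:
{"fn": "carry_out", "kwargs": {"increments": [[[-0.0227, 0.0165, 0.0977, 0, 0, -0.0007], [-0.0227, 0.0165, 0.0977, 0, 0, -0.0007], [-0.0227, 0.0165, 0.0977, 0, 0, -0.0007]]]}}

```text
clock: 5.35
tcp_pos: [0.5773, -0.2026, 0.1199]
orientation: [-0.13, -0.01, 0.991, -0.001]
wrist_force: [-0.2, -0.2, 1.0]
finger_gap: 0.068
grip_force: 0.0
```

Run:
```python
from h import *
R=toolR(.018+np.pi,np.radians(15))
g=np.array([.5615,-.2028,.061]);p,R0,s=pose();inc(g,R);print(s["tcp_pos"],s["clock"],s["qvel"].round(2))
c=env.read_camera("wrist");cv2.imwrite("pics/w2.png",c["frame"])
T=c["T_tool_cam"];M=np.eye(4);M[:3,:3]=R0.as_matrix();M[:3,3]=p;W=np.linalg.inv(M@T);c["R"],c["t"]=W[:3,:3],W[:3,3]
P=cloud(c);hsv=cv2.cvtColor(c["frame"],cv2.COLOR_BGR2HSV)
m=(hsv[...,0]>4)&(hsv[...,0]<24)&(hsv[...,1]>120)&(c["z_map"]>0)&(P[...,2]>.02)&(np.linalg.norm(P-g,axis=-1)<.02)
q=P[m];print(len(q))
from scipy.optimize import least_squares
r=least_squares(lambda x:np.linalg.norm(q-x,axis=1)-.015,g,loss="soft_l1",f_scale=.001);print("stopper",r.x.round(4),np.abs(r.fun).mean())
```

```text
inc [0.0, 0.0001, 0.122, -0.0, 0.0, 0.0003] deg 0.1 mm 61.0
[ 0.57728546 -0.20255245  0.11993297] 5.35 [-0.   -0.02  0.03 -0.    0.   -0.01]
1686
stopper [ 0.5616 -0.2028  0.0605] 0.000937557721333477
```

View pics/w2.png

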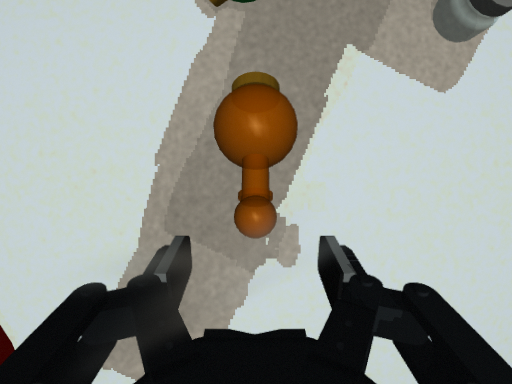

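The wrist view shows the stopper at (256,216), centred between the fingertips at (185,240) and (325,240), with the bulb behind it at (256,125). I'll descend and grip.

Emit:
{"fn": "carry_out", "kwargs": {"increments": [[[0, 0, 0.08, 0, 0, 0.0003], [0, 0, 0.125, 0, 0, 0.0003], [0, 0, 0.125, 0, 0, 0.0003], [0, 0, 0.125, 0, 0, 0.0003]]]}}

```text
clock: 5.9
tcp_pos: [0.5624, -0.2033, 0.0604]
orientation: [-0.129, -0.01, 0.992, -0.002]
wrist_force: [-0.4, -0.8, 0.3]
finger_gap: 0.0685
grip_force: 0.0
```

Emit:
{"fn": "carry_out", "kwargs": {"increments": [[[0, 0, 0, 0, 0, 0], [0, 0, 0, 0, 0, 0], [0, 0, 0, 0, 0, 0], [0, 0, 0, 0, 0, 0], [0, 0, 0, 0, 0, 0]]], "jaw": 1, "squeeze": 100}}

```text
clock: 6.52
tcp_pos: [0.5617, -0.2027, 0.059]
orientation: [-0.13, -0.01, 0.992, -0.001]
wrist_force: [3.1, -0.5, 2.0]
finger_gap: 0.026
grip_force: 98.1
```

Run:
```python
from h import *
p,R0,s=pose();print(s["finger_gap"],s["grip_force"],s["wrist_force"],s["clock"])
c=env.read_camera("wrist");cv2.imwrite("pics/w3.png",c["frame"])
```

```text
0.02599144621349818 98.0977714061737 [ 3.12962399 -0.54417639  1.96252003] 6.525
```

View pics/w3.png

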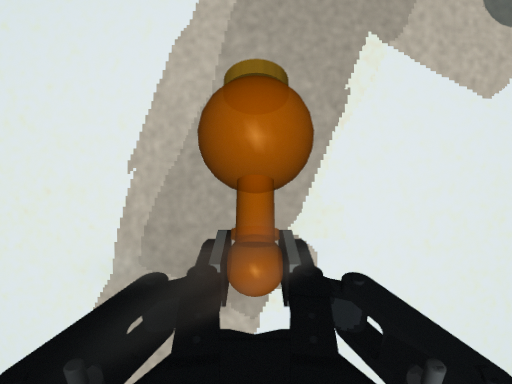

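The pads are closed on the stopper at (255,268). I'll lift it and check the hold.

Emit:
{"fn": "carry_out", "kwargs": {"increments": [[[0, 0, -0.04, 0, 0, 0], [0, 0, -0.1, 0, 0, 0], [0, 0, -0.18, 0, 0, 0], [0, 0, -0.24, 0, 0, 0], [0, 0, -0.24, 0, 0, 0]]]}}

```text
clock: 7.2
tcp_pos: [0.593, -0.2023, 0.1757]
orientation: [-0.129, -0.01, 0.992, -0.002]
wrist_force: [0.2, -0.0, -2.4]
finger_gap: 0.0259
grip_force: 98.4
```

Run:
```python
from h import *
p,R0,s=pose();print(s["finger_gap"],s["grip_force"],s["wrist_force"],s["clock"],p)
c=env.read_camera("wrist");cv2.imwrite("pics/w4.png",c["frame"])
inc([.5,-.16,.26],toolR(.018+np.pi,-np.radians(53)))
```

```text
0.025880167617720096 98.3524489402771 [ 0.1953357  -0.00704694 -2.37620467] 7.2 [ 0.59303287 -0.20231632  0.17569685]
inc [0.2207, 0.0879, -0.1191, 0.0002, -0.1888, 0.0003] deg 68.0 mm 132.9
```

View pics/w4.png

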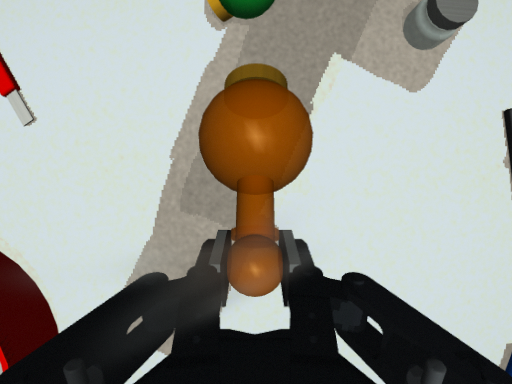

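The flask is held and hasn't sagged: bulb at (256,135), stopper at (255,265). Now I'll turn it upright.

Emit:
{"fn": "carry_out", "kwargs": {"increments": [[[0.05, 0.02, -0.03, 0, -0.028, 0], [0.08, 0.03, -0.05, 0, -0.056, 0], [0.12, 0.05, -0.07, 0, -0.084, 0], [0.15, 0.06, -0.09, 0, -0.112, 0], [0.18, 0.07, -0.1, 0.0001, -0.14, 0.0002]]]}}

```text
clock: 7.88
tcp_pos: [0.5154, -0.1675, 0.2444]
orientation: [0.306, -0.009, 0.952, 0.003]
wrist_force: [0.3, -1.0, -2.1]
finger_gap: 0.0262
grip_force: 98.5
```

Run:
```python
from h import *
p,R0,s=pose();print(s["joint_pos"].round(2),s["clock"],p)
inc([.5,-.16,.26],toolR(.018+np.pi,-np.radians(53)))
```

```text
[-0.66 -0.14 -0.65  0.55  0.37 -0.58] 7.875 [ 0.5153939  -0.1674652   0.24437375]
inc [0.0066, 0.0155, -0.0432, 0.0002, -0.0483, 0.0] deg 17.4 mm 23.2
```

Emit:
{"fn": "carry_out", "kwargs": {"increments": [[[0.003, 0.008, -0.02, 0, -0.024, 0], [0.0066, 0.0155, -0.0432, 0.0002, -0.0483, 0], [0.0066, 0.0155, -0.0432, 0.0002, -0.0483, 0], [0.0066, 0.0155, -0.0432, 0.0002, -0.0483, 0]]]}}

```text
clock: 8.38
tcp_pos: [0.502, -0.1617, 0.2614]
orientation: [0.444, -0.008, 0.896, 0.004]
wrist_force: [0.2, -1.0, -1.4]
finger_gap: 0.0259
grip_force: 98.6
```

Run:
```python
from h import *
p,R0,s=pose();print(s["joint_pos"].round(2),s["clock"],p)
for yaw in(.018,.3,.5):
  inc([.512,.1625,.28],toolR(yaw+np.pi,-np.radians(53)))
```

```text
[-0.79 -0.28 -0.91  0.21  0.61 -0.56] 8.375 [ 0.5020334  -0.16167365  0.26139749]
inc [-0.0487, 0.6479, 0.0019, -0.0002, -0.0009, -0.0] deg 0.3 mm 324.9
inc [-0.0487, 0.6479, 0.0019, -0.0359, -0.0009, -0.0271] deg 16.2 mm 324.9
inc [-0.0487, 0.6479, 0.0019, -0.0613, -0.0009, -0.0464] deg 27.7 mm 324.9
```

Run:
```python
from h import *
inc([.51,.01,.28],toolR(-.12+np.pi,-np.radians(53)))
```

```text
inc [-0.043, 0.343, -0.0053, 0.0174, -0.0009, 0.0133] deg 7.9 mm 172.9
```

Emit:
{"fn": "carry_out", "kwargs": {"increments": [[[-0.01, 0.08, 0, 0.0044, 0, 0.0033], [-0.02, 0.16, 0, 0.0087, 0, 0.0066], [-0.032, 0.25, 0, 0.013, 0, 0.01], [-0.043, 0.343, -0.005, 0.0174, -0.0009, 0.0133], [-0.043, 0.343, -0.005, 0.0174, -0.0009, 0.0133]]]}}

```text
clock: 9.0
tcp_pos: [0.5116, 0.0171, 0.2827]
orientation: [0.447, 0.048, 0.893, -0.024]
wrist_force: [-0.3, 1.0, -1.3]
finger_gap: 0.0259
grip_force: 99.1
```

Run:
```python
from h import *
p,R0,s=pose();print(s["joint_pos"].round(2),s["clock"],p)
inc([.512,.1625,.28],toolR(-.25+np.pi,-np.radians(53)))
```

```text
[-0.14 -0.41 -0.98  0.08  0.02 -0.02] 9.0 [0.51159218 0.01707747 0.28272501]
inc [0.0224, 0.2893, -0.0209, 0.0182, 0.0006, 0.0137] deg 8.2 mm 145.4
```

Emit:
{"fn": "carry_out", "kwargs": {"increments": [[[0.006, 0.08, 0, 0.005, 0, 0.004], [0.012, 0.16, -0.01, 0.01, 0, 0.008], [0.018, 0.23, -0.015, 0.015, 0, 0.011], [0.0224, 0.2893, -0.0209, 0.0182, 0.0006, 0.0137], [0.0224, 0.2893, -0.0209, 0.0182, 0.0006, 0.0137]]]}}

```text
clock: 9.62
tcp_pos: [0.5143, 0.1587, 0.2787]
orientation: [0.442, 0.116, 0.888, -0.058]
wrist_force: [-0.7, -0.1, -1.3]
finger_gap: 0.0261
grip_force: 99.4
```

```bash
cat > up.py <<'E'
from h import *
import sys
from scipy.optimize import least_squares
def fit(n,p):
    c=env.read_camera(n);cv2.imwrite(f"pics/{n}{sys.argv[1]}.png",c["frame"]);P=cloud(c);hsv=cv2.cvtColor(c["frame"],cv2.COLOR_BGR2HSV)
    m=(hsv[...,0]>4)&(hsv[...,0]<24)&(hsv[...,1]>120)&(c["z_map"]>0)&(np.hypot(P[...,0]-p[0],P[...,1]-p[1])<.05)&(P[...,2]<p[2]+.02)&(P[...,2]>p[2]-.1)
    q=P[m]
    def f(x):
        a=np.array([x[3],x[4],1]);a/=np.linalg.norm(a);d=q-x[:3];s=d@a;r=np.linalg.norm(d-np.outer(s,a),axis=1)
        D=np.stack([np.hypot(s,r)-.015,np.hypot(s+.072,r)-.033,np.where((s<-.012)&(s>-.045),r-.01,9)])
        return D[abs(D).argmin(0),np.arange(len(q))]
    r=least_squares(f,[*p,0,0],loss="soft_l1",f_scale=.002)
    a=np.array([r.x[3],r.x[4],1]);a/=np.linalg.norm(a)
    print(n,len(q),"stopper",r.x[:3].round(4),"slopes",r.x[3:].round(3),"bulb",(r.x[:3]-.072*a).round(4),"res",np.abs(r.fun).mean().round(4))
p,R0,s=pose();print(s["joint_pos"].round(2),s["clock"],p,s["qvel"].round(2),s["wrist_force"],s["finger_gap"])
fit("scene",p);fit("top",p)
E
python3 up.py 1
```

```text
[ 0.41 -0.21 -0.83  0.14 -0.52  0.44] 9.625 [0.51429865 0.15865223 0.27872264] [-0.05 -0.03 -0.05 -0.02  0.01 -0.03] [-0.66205692 -0.12392548 -1.31781526] 0.026133162279017498
scene 278 stopper [0.5146 0.1601 0.2784] slopes [ 0.001 -0.025] bulb [0.5145 0.162  0.2064] res 0.0017
top 239 stopper [0.5103 0.1542 0.2804] slopes [-0.021 -0.036] bulb [0.5118 0.1568 0.2084] res 0.0016
```

View pics/scene1.png

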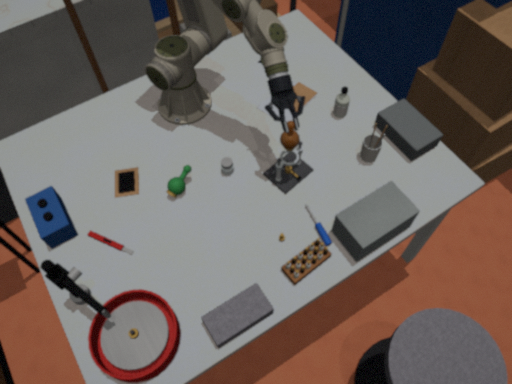

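The scene view shows the flask upright at (290,137) in the gripper, directly above the ring at (289,158). I'll nudge it and descend to just above the ring.

Run:
```python
from h import *
p,R0,s=pose();print(p,s["qvel"].round(2));inc([.514,.1615,.225],toolR(-.25+np.pi,-np.radians(53)))
```

```text
[0.51325297 0.1561718  0.27781911] [-0.02 -0.02 -0.03 -0.   -0.    0.01]
inc [0.085, 0.0108, 0.0627, -0.0016, -0.0004, -0.0011] deg 0.7 mm 53.1
```

Emit:
{"fn": "carry_out", "kwargs": {"increments": [[[0.03, 0.0108, 0.022, -0.0016, -0.0004, -0.0011], [0.06, 0.0108, 0.044, -0.0016, -0.0004, -0.0011], [0.085, 0.0108, 0.0627, -0.0016, -0.0004, -0.0011], [0.085, 0.0108, 0.0627, -0.0016, -0.0004, -0.0011], [0.085, 0.0108, 0.0627, -0.0016, -0.0004, -0.0011]]]}}

```text
clock: 10.35
tcp_pos: [0.5136, 0.1605, 0.2257]
orientation: [0.443, 0.113, 0.887, -0.056]
wrist_force: [0.0, -0.1, -1.4]
finger_gap: 0.0262
grip_force: 99.4
```

```bash
python3 up.py 2;python3 - <<'E'
from h import *
p,R0,s=pose();print(p,s["qvel"].round(2));
for z in(.205,.198): inc([.514,.1610,z],toolR(-.25+np.pi,-np.radians(53)))
E
```

```text
[ 0.41 -0.13 -0.93 -0.04 -0.51  0.44] 10.35 [0.51364112 0.1605416  0.22571589] [ 0.01 -0.01  0.01 -0.    0.    0.  ] [ 0.02984339 -0.13986462 -1.44678453] 0.02615833849863796
scene 271 stopper [0.5144 0.1624 0.2256] slopes [-0.002 -0.014] bulb [0.5146 0.1633 0.1536] res 0.0019
top 226 stopper [0.51   0.159  0.2283] slopes [-0.026 -0.023] bulb [0.5118 0.1607 0.1563] res 0.0016
[0.51372536 0.16109244 0.22617115] [ 0.01 -0.   -0.   -0.    0.    0.  ]
inc [0.0335, -0.0001, 0.0259, 0.0, 0.0004, -0.0004] deg 0.2 mm 21.2
inc [0.0447, -0.0002, 0.0343, 0.0, 0.0004, -0.0004] deg 0.2 mm 28.2
```

Run:
```python
from h import *
for y in(-.4,-.6): inc([.5137,.161,.226],toolR(y+np.pi,-np.radians(53)))
```

```text
inc [0.0003, -0.0002, 0.0002, 0.0191, 0.0004, 0.014] deg 8.5 mm 0.2
inc [0.0003, -0.0002, 0.0002, 0.0445, 0.0003, 0.0331] deg 20.0 mm 0.2
```

Emit:
{"fn": "carry_out", "kwargs": {"increments": [[[0, 0, 0, 0.0191, 0.0004, 0.014], [0, 0, 0, 0.0445, 0.0003, 0.0331], [0, 0, 0, 0.0445, 0.0003, 0.0331], [0, 0, 0, 0.0445, 0.0003, 0.0331], [0, 0, 0, 0.0445, 0.0003, 0.0331]]]}}

```text
clock: 11.08
tcp_pos: [0.5123, 0.1607, 0.2246]
orientation: [0.426, 0.263, 0.856, -0.132]
wrist_force: [0.4, 0.0, -1.2]
finger_gap: 0.0263
grip_force: 99.4
```

```bash
python3 up.py 3;python3 - <<'E'
from h import *
for z in(.215,.205,.198): inc([.5137,.1610,z],toolR(-.6+np.pi,-np.radians(53)))
E
```

```text
[ 0.54  0.04 -0.7   0.32 -0.81  0.91] 11.075 [0.51234406 0.16074674 0.22464499] [-0.   -0.   -0.    0.01 -0.01  0.01] [ 0.40023621  0.04837102 -1.17936145] 0.026333732335820995
scene 283 stopper [0.5123 0.1623 0.2244] slopes [-0.01  -0.016] bulb [0.5131 0.1635 0.1525] res 0.0019
top 231 stopper [0.5088 0.1576 0.2269] slopes [-0.016 -0.03 ] bulb [0.51   0.1598 0.155 ] res 0.0016
inc [0.0146, 0.0022, 0.0133, 0.0001, -0.0002, 0.0003] deg 0.1 mm 9.9
inc [0.0305, 0.0022, 0.0253, 0.0001, -0.0002, 0.0003] deg 0.1 mm 19.9
inc [0.0417, 0.0023, 0.0338, 0.0001, -0.0002, 0.0003] deg 0.1 mm 26.9
```

The joint margin is now good (j3 -0.70). I'll lower it into the ring.

Emit:
{"fn": "carry_out", "kwargs": {"increments": [[[0.0146, 0.0022, 0.0133, 0, 0, 0.0003], [0.0305, 0.0022, 0.0253, 0, 0, 0.0003], [0.0385, 0.0023, 0.0314, 0, 0, 0.0003], [0.0385, 0.0023, 0.0314, 0, 0, 0.0003], [0.0385, 0.0023, 0.0314, 0, 0, 0.0003]]]}}

```text
clock: 11.8
tcp_pos: [0.5144, 0.1619, 0.1999]
orientation: [0.426, 0.264, 0.855, -0.132]
wrist_force: [0.6, 0.5, -1.5]
finger_gap: 0.026
grip_force: 99.5
```

```bash
python3 up.py 4;python3 - <<'E'
from h import *
for z in(.195,.187,.18,.176,.173): inc([.5137,.1610,z],toolR(-.6+np.pi,-np.radians(53)))
E
```

```text
[ 0.54  0.08 -0.73  0.25 -0.81  0.91] 11.8 [0.51440626 0.16186861 0.19994818] [ 0. -0.  0. -0.  0.  0.] [ 0.5790439   0.48335412 -1.47145882] 0.02598196994583069
scene 270 stopper [0.5149 0.1631 0.1998] slopes [ 0.004 -0.022] bulb [0.5146 0.1647 0.1278] res 0.002
top 223 stopper [0.5103 0.1583 0.2025] slopes [-0.025 -0.036] bulb [0.5122 0.1609 0.1306] res 0.002
inc [0.0084, -0.0023, 0.0061, 0.0, -0.0001, -0.0] deg 0.1 mm 5.3
inc [0.0211, -0.0023, 0.0157, 0.0, -0.0001, -0.0] deg 0.1 mm 13.2
inc [0.0323, -0.0023, 0.0242, 0.0, -0.0001, -0.0] deg 0.1 mm 20.2
inc [0.0387, -0.0023, 0.029, 0.0, -0.0001, -0.0] deg 0.1 mm 24.2
inc [0.0435, -0.0023, 0.0326, 0.0, -0.0001, -0.0] deg 0.1 mm 27.2
```

Foot is in the ring, with no contact force yet. I'll press gently in steps.

Emit:
{"fn": "carry_out", "kwargs": {"increments": [[[0.0084, -0.0015, 0.0061, 0, 0, 0], [0.0147, -0.0015, 0.011, 0, 0, 0], [0.0211, -0.0015, 0.0157, 0, 0, 0], [0.0211, -0.0015, 0.0157, 0, 0, 0]]]}}

```text
clock: 12.4
tcp_pos: [0.5146, 0.1617, 0.1878]
orientation: [0.427, 0.265, 0.855, -0.131]
wrist_force: [-1.5, 2.0, 5.6]
finger_gap: 0.0257
grip_force: 100.0
```

```bash
python3 up.py 5;python3 - <<'E'
from h import *
for z in(.185,.18,.176,.173): inc([.5137,.1610,z],toolR(-.6+np.pi,-np.radians(53)))
E
```

```text
[ 0.54  0.09 -0.75  0.21 -0.81  0.91] 12.4 [0.51463692 0.16173876 0.18784365] [ 0. -0.  0.  0. -0. -0.] [-1.48357513  1.98035215  5.59967693] 0.02565393463251576
scene 257 stopper [0.5151 0.1636 0.188 ] slopes [ 0.009 -0.033] bulb [0.5145 0.166  0.1161] res 0.002
top 212 stopper [0.5111 0.1592 0.1899] slopes [-0.006 -0.03 ] bulb [0.5115 0.1614 0.118 ] res 0.0016
inc [0.0053, -0.0023, 0.003, 0.0002, 0.0002, -0.0003] deg 0.1 mm 3.2
inc [0.0133, -0.0023, 0.009, 0.0002, 0.0002, -0.0003] deg 0.1 mm 8.1
inc [0.0197, -0.0023, 0.0138, 0.0002, 0.0002, -0.0003] deg 0.1 mm 12.1
inc [0.0245, -0.0024, 0.0174, 0.0002, 0.0002, -0.0003] deg 0.1 mm 15.1
```

Emit:
{"fn": "carry_out", "kwargs": {"increments": [[[0.0053, 0, 0.004, 0, 0, 0], [0.0105, 0, 0.008, 0, 0, 0], [0.0145, 0, 0.011, 0, 0, 0], [0.0145, 0, 0.011, 0, 0, 0]]]}}

```text
clock: 13.0
tcp_pos: [0.515, 0.1617, 0.1797]
orientation: [0.428, 0.265, 0.854, -0.131]
wrist_force: [-3.1, 2.3, 9.4]
finger_gap: 0.0261
grip_force: 100.2
```

```bash
cat >> up.py <<'E'
for n in("scene","top"):
    c=env.read_camera(n);P=cloud(c);m=(np.hypot(P[...,0]-.513,P[...,1]-.162)<.038)&(np.hypot(P[...,0]-.513,P[...,1]-.162)>.027)&(P[...,2]>.075)&(P[...,2]<.11)&(c["frame"].astype(int).ptp(-1)<45 if hasattr(np.ndarray,"ptp") else np.ptp(c["frame"].astype(int),axis=-1)<45)
    print(n,"ring z",m.sum(),np.percentile(P[m][:,2],[25,50,75]).round(4))
E
python3 up.py 6;python3 - <<'E'
from h import *
for z in(.178,.176,.173): inc([.5143,.162,z],toolR(-.6+np.pi,-np.radians(53)))
E
```

```text
[ 0.54  0.11 -0.77  0.18 -0.81  0.91] 13.0 [0.5150497  0.16173256 0.17972614] [-0. -0.  0.  0. -0.  0.] [-3.07508404  2.26247215  9.41507761] 0.026087251985644253
scene 254 stopper [0.5155 0.1632 0.18  ] slopes [ 0.023 -0.027] bulb [0.5139 0.1652 0.1081] res 0.0018
top 216 stopper [0.5117 0.1583 0.1822] slopes [-0.003 -0.051] bulb [0.5119 0.162  0.1103] res 0.0019
inc [0.0039, -0.0004, 0.001, 0.0002, 0.0004, -0.0005] deg 0.2 mm 2.0
inc [0.0071, -0.0004, 0.0034, 0.0002, 0.0004, -0.0005] deg 0.2 mm 4.0
inc [0.012, -0.0004, 0.007, 0.0002, 0.0004, -0.0005] deg 0.2 mm 6.9Traceback (most recent call last):
  File "up.py", line 18, in <module>
    c=env.read_camera(n);P=cloud(c);m=(np.hypot(P[...,0]-.513,P[...,1]-.162)<.038)&(np.hypot(P[...,0]-.513,P[...,1]-.162)>.027)&(P[...,2]>.075)&(P[...,2]<.11)&(c["frame"].astype(int).ptp(-1)<45 if hasattr(np.ndarray,"ptp") else np.ptp(c["frame"].astype(int),axis=-1)<45)
                                                                                                                                                                ^^^^^^^^^^^^^^^^^^^^^^^^^^
AttributeError: `ptp` was removed from the ndarray class in NumPy 2.0. Use np.ptp(arr, ...) instead.
```

```bash
sed -i 's/(c\["frame"\].astype(int).ptp(-1)<45 if .*$/(np.ptp(c["frame"].astype(int),axis=-1)<45)/' up.py
python3 - <<'E'
from h import *
p,R0,s=pose();
for z in(-.003,-.005,-.006): inc(p+[-.001,.0005,z],R0)
E
```

```text
inc [0.0061, -0.0003, 0.0018, 0.0, 0.0, 0.0] deg 0.0 mm 3.2
inc [0.0093, -0.0003, 0.0042, 0.0, 0.0, 0.0] deg 0.0 mm 5.1
inc [0.0109, -0.0003, 0.0054, 0.0, 0.0, 0.0] deg 0.0 mm 6.1
```

Emit:
{"fn": "carry_out", "kwargs": {"increments": [[[0.004, -0.0003, 0.001, 0, 0, 0], [0.0061, -0.0003, 0.0018, 0, 0, 0], [0.0093, -0.0003, 0.0042, 0, 0, 0], [0.0093, -0.0003, 0.0042, 0, 0, 0]]]}}

```text
clock: 13.65
tcp_pos: [0.5153, 0.162, 0.1776]
orientation: [0.43, 0.266, 0.853, -0.131]
wrist_force: [-5.8, 1.2, 18.4]
finger_gap: 0.0263
grip_force: 101.1
```

```bash
python3 up.py 7
```

```text
[ 0.54  0.11 -0.77  0.17 -0.82  0.92] 13.65 [0.51534257 0.16201484 0.17755308] [-0. -0. -0.  0.  0.  0.] [-5.82440642  1.2248932  18.38377027] 0.026256219679972433
scene 252 stopper [0.5165 0.163  0.1778] slopes [ 0.034 -0.044] bulb [0.514  0.1661 0.1059] res 0.002
top 212 stopper [0.5117 0.1588 0.1799] slopes [ 0.006 -0.052] bulb [0.5112 0.1625 0.108 ] res 0.0019
scene ring z 91 [0.083  0.0866 0.1008]
top ring z 35 [0.0858 0.0871 0.0888]
```

Run:
```python
from h import *
s=env.get_state();print(s["wrist_force"],s["tcp_pos"],s["clock"])
print(env.hand_in())
```

```text
[-7.32997519  0.67930158 18.53241574] [0.51529282 0.16205663 0.17752301] 13.85
the job is handed in; nothing more can be done
None
```

I set the amber flask upright in the sprung ring and handed in at 13.9 s with it still held down on the bottom stop. It reads about 3° off vertical, with the ring top near 87 mm and about 18.5 N of upward force at the wrist. The hand-in gave no verdict, and I didn't re-measure the bystanders.

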